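# Find the stirrer plate's soft foot and shim it

### The arm

A 6-joint arm with a two-finger parallel gripper is mounted at the origin on the work surface. World frame = base frame: x ahead of the robot, y to its left, z up, the work surface at z = 0. Lengths are in m, angles in rad, forces in N, time in s.
With the tool pointing down it reaches from about 0.375 to 0.9 m from the base axis. Payload 3.1 kg.
Tool frame: the origin (TCP) lies midway between the tips of the shut fingers; the grasp point (between the pads) lies 19 mm behind it (pinch_z is the distance from the TCP to the grasp point, in m); z points along the fingers, y is the line along which they close (so a half turn about z gives the same grasp; the last joint's range is limited). The gripper opens to 85 mm and grips with 20 to 120 N. Pads are 22 mm wide; open, the fingers measure 114 mm over their backs; the gripper's body (76 mm by 85 mm) begins 54 mm behind the grasp point. The pads swing forward as they close: fully open they stand 13 mm farther back than shut.
Start: joints at [-1.325, 0.527, 1.433, -0, 1.181, -0.178], TCP at [0.258, -0.569, 0.231] pointing down, gripper open.
Joint ranges: [-3.08, 3.08], [-0.75, 2.2], [0.22, 2.44], [-1.43, 4.57], [0, 2.65], [-2.85, 2.85]. Speed limits (rad/s): [2.79, 2.79, 3.14, 3.14, 3.14, 3.14].

### API

Orientations are given as a unit quaternion [x, y, z, w].
In Python, from station import sense, snapshot, camera_params, sign_off, pinch_z gives the robot as it stands. The module is installed in compiled form; this text tells all that it offers.
- The arm moves only by the shell command python3 -m handwheel 'ROWS' [FORCE]. ROWS is JSON, a list that holds one entry, the list of rows, each a list of 7 numbers: the turn, a rotation vector about the tool's x, y, z in degrees, then the shift along the tool's x, y, z in m, then the opening, from 0 (shut) to 1 (fully open). A call has 1 to 20 rows; each row shifts and turns the commanded pose from where the row before left it, along the tool's axes as they then stand; what a row does not reach is not made up. A row lasts 1/8 s, in which the tool goes at most 62.5 mm and 10.7 degrees, less where a joint would pass 70% of its speed; a pose out of reach is approached as far as the arm can. A call with a gripper value outside its range is refused whole. The fingers move at their own pace and stop on an object; FORCE is the grip in N (left out, the last holds). Time passes only in rows, so rows that do not move let the fingers close. It gives the time, the measured TCP pose, the force, the opening and the grip force at its end, in the units of the state.
- sense(): the state, without advancing time (a new reading comes with each control period).
- snapshot(name): name is "scene" or "top"; returns the picture (400x640x3 uint8, red, green, blue); there is no depth.
- camera_params(name): a dict with "fx", "fy", "cx", "cy" (pixels), "world_to_cam" (4x4, takes a point from world to camera coordinates). Camera axes: x right, y down, z forward; pixel columns grow to the right and rows downward; lengths in m; the calibration is good to about 2 mm. A picture is of the moment at which its call begins. camera_params takes no time and is no camera call.
- sign_off(): hands the job in; it is judged then, once.
The state is a dict: "t": time; "q": joint angles; "qd": joint speeds; "tau": joint torques, N m; "tcp_pos": TCP position; "tool_rot": TCP orientation; "force": force on the tool from outside, world axes, zero at the start; "ft_torque": the same for the moment, N m; "finger_gap": opening from 0.0 (shut) to 1.0 (fully open); "gripper_force": force on a finger pad.
Only numpy, scipy, OpenCV 4.12 (cv2) and the standard library are available. Lean on these libraries where they do the work, as an engineer would, in place of code of your own. Each camera call takes 0.05 s, during which the arm holds its last target. There are 200 camera calls.

### The job

The stirrer's metal plate rocks because one of its four feet is soft: press down on the plate's corners with the fingertips until you find the one that gives. Press the tab of that corner's flip shim down flat, leaving the other three tabs up, then press firmly (about 10 N) on the same corner once more to check that the shim now carries it. Only touch and press: do not pick up or shift the plate or anything standing around, and finish clear of everything.

Things in the scene. Friction and masses are not known exactly. Their poses are not given: they have to be found in the camera images.
- base: fixed dark steel slab on the bench, 220 (x) by 284 (y) by 10 mm; origin at the centre of its underside. x points roughly away from the robot, y roughly to its left (turned up to 0.3 rad). At each corner stand a foot, 32 mm tall, hidden under the plate, and a flip shim just outside the plate. The feet look alike; three are rigid, one is soft.
- plate: loose aluminium plate, 200 (x) by 190 (y) by 6 mm, 2.2 kg with the stirrer bolted on its middle (white, 104 mm square, 36 mm tall); lies on the feet, top 48 mm above the bench; axes as the base, origin at the centre of its underside. The soft foot gives from about 4 N and lets its corner sink up to 3.5 mm at 7 N, springing back; the others sink under 1 mm.
- corner_near_left (a point): point on the plate's top, right above the foot at the robot-side (-x) left (+y) corner (85 mm in x and 60 mm in y from the plate's centre): the place to press that corner; moves with the plate
- corner_near_right (a point): point on the plate's top, right above the foot at the robot-side (-x) right (-y) corner (85 mm in x and 60 mm in y from the plate's centre): the place to press that corner; moves with the plate
- corner_far_left (a point): point on the plate's top, right above the foot at the far (+x) left (+y) corner (85 mm in x and 60 mm in y from the plate's centre): the place to press that corner; moves with the plate
- corner_far_right (a point): point on the plate's top, right above the foot at the far (+x) right (-y) corner (85 mm in x and 60 mm in y from the plate's centre): the place to press that corner; moves with the plate
- shim_near_left: flip shim, robot-side (-x) left (+y) corner; origin mid hinge line (along the base's x): 85 mm in x, 87 mm in y from the base's centre, 21 mm up. Brass tab 24 mm wide, 3 thick, reaching 50 mm outwards, 30 degrees up; its z axis is then upright and tilts 0.52 rad when the tab is flat. Starts at 0 to 0.08 rad, takes about 3 N, stays where left. Flat, its hidden cam stands 1 mm below the plate
- shim_near_left_pad (a point): point on the upper face of that shim's tab (robot-side (-x) left (+y)), 32 mm out from its hinge line along the tab; about 38 mm above the bench when the tab is up, 22.5 mm when it lies flat on its black rest. The tab's outer end is 47 mm above the bench when up
- shim_near_right: flip shim, robot-side (-x) right (-y) corner; origin mid hinge line (along the base's x): 85 mm in x, 87 mm in y from the base's centre, 21 mm up. Brass tab 24 mm wide, 3 thick, reaching 50 mm outwards, 30 degrees up; its z axis is then upright and tilts 0.52 rad when the tab is flat. Starts at 0 to 0.08 rad, takes about 3 N, stays where left. Flat, its hidden cam stands 1 mm below the plate
- shim_near_right_pad (a point): point on the upper face of that shim's tab (robot-side (-x) right (-y)), 32 mm out from its hinge line along the tab; about 38 mm above the bench when the tab is up, 22.5 mm when it lies flat on its black rest. The tab's outer end is 47 mm above the bench when up
- shim_far_left: flip shim, far (+x) left (+y) corner; origin mid hinge line (along the base's x): 85 mm in x, 87 mm in y from the base's centre, 21 mm up. Brass tab 24 mm wide, 3 thick, reaching 50 mm outwards, 30 degrees up; its z axis is then upright and tilts 0.52 rad when the tab is flat. Starts at 0 to 0.08 rad, takes about 3 N, stays where left. Flat, its hidden cam stands 1 mm below the plate
- shim_far_left_pad (a point): point on the upper face of that shim's tab (far (+x) left (+y)), 32 mm out from its hinge line along the tab; about 38 mm above the bench when the tab is up, 22.5 mm when it lies flat on its black rest. The tab's outer end is 47 mm above the bench when up
- shim_far_right: flip shim, far (+x) right (-y) corner; origin mid hinge line (along the base's x): 85 mm in x, 87 mm in y from the base's centre, 21 mm up. Brass tab 24 mm wide, 3 thick, reaching 50 mm outwards, 30 degrees up; its z axis is then upright and tilts 0.52 rad when the tab is flat. Starts at 0 to 0.08 rad, takes about 3 N, stays where left. Flat, its hidden cam stands 1 mm below the plate
- shim_far_right_pad (a point): point on the upper face of that shim's tab (far (+x) right (-y)), 32 mm out from its hinge line along the tab; about 38 mm above the bench when the tab is up, 22.5 mm when it lies flat on its black rest. The tab's outer end is 47 mm above the bench when up
- beaker: small glass beaker, 42 mm wide, 55 mm tall, standing on the stirrer; origin at its underside; not to be disturbed
- vial: amber vial, 20 mm wide, 42 mm tall, standing on the base between the two left shims; origin at its underside; not to be disturbed
- locknut: steel lock nut, 28 mm across, 10 mm tall, lying on the base between the two right shims; origin at its underside; not to be disturbed
- flask: conical glass flask, 82 mm wide at the foot, 134 mm tall, on the bench to the left; origin at its underside; not to be disturbed
- jar: amber jar with a white lid, 84 mm wide, 100 mm tall, on the bench at the far left; origin at its underside; not to be disturbed
- spray: spray bottle, 72 mm wide, 157 mm tall, on the bench to the right; origin at its underside; not to be disturbed
- tape: roll of red tape, 56 mm across, 19 mm tall, lying on the bench at the far right; origin at its underside; not to be disturbed
- marker: blue marker, 14 mm thick, 134 mm long, lying on the bench on the robot's side to the left; origin at its underside; not to be disturbed

How it is judged:
On the way, in this order (a step that is already met when the one before it is completed fails the run):
1. the soft corner has been pressed and gave by more than 2 mm, all tabs still up (z of any of corner_near_left, corner_near_right, corner_far_left, corner_far_right in the frame of base below 0.046 m and contact force between the fingers and plate above 1 N and angle between each of shim_near_left, shim_near_right, shim_far_left, shim_far_right's own z axis and vertical below 0.22 rad), for 0.1 s.
2. one shim's tab is pressed flat (turned down by more than 0.42 of its 0.52 rad), the others are up (((angle between shim_near_left's own z axis and vertical above 0.42 rad and angle between each of shim_near_right, shim_far_left, shim_far_right's own z axis and vertical below 0.22 rad) or (angle between shim_near_right's own z axis and vertical above 0.42 rad and angle between each of shim_near_left, shim_far_left, shim_far_right's own z axis and vertical below 0.22 rad) or (angle between shim_far_left's own z axis and vertical above 0.42 rad and angle between each of shim_near_left, shim_near_right, shim_far_right's own z axis and vertical below 0.22 rad) or (angle between shim_far_right's own z axis and vertical above 0.42 rad and angle between each of shim_near_left, shim_near_right, shim_far_left's own z axis and vertical below 0.22 rad))), for 0.1 s.
3. the fingers press the plate with more than 5 N, and the flattened shim carries the corner (more than 1 N on its cam) (((contact force between the fingers and plate above 5 N and contact force between shim_near_left and plate above 1 N and z of corner_near_left in the frame of base above 0.0458 m and angle between shim_near_left's own z axis and vertical above 0.42 rad and angle between each of shim_near_right, shim_far_left, shim_far_right's own z axis and vertical below 0.22 rad) or (contact force between the fingers and plate above 5 N and contact force between shim_near_right and plate above 1 N and z of corner_near_right in the frame of base above 0.0458 m and angle between shim_near_right's own z axis and vertical above 0.42 rad and angle between each of shim_near_left, shim_far_left, shim_far_right's own z axis and vertical below 0.22 rad) or (contact force between the fingers and plate above 5 N and contact force between shim_far_left and plate above 1 N and z of corner_far_left in the frame of base above 0.0458 m and angle between shim_far_left's own z axis and vertical above 0.42 rad and angle between each of shim_near_left, shim_near_right, shim_far_right's own z axis and vertical below 0.22 rad) or (contact force between the fingers and plate above 5 N and contact force between shim_far_right and plate above 1 N and z of corner_far_right in the frame of base above 0.0458 m and angle between shim_far_right's own z axis and vertical above 0.42 rad and angle between each of shim_near_left, shim_near_right, shim_far_left's own z axis and vertical below 0.22 rad))), for 0.2 s.
At the end, for the whole second after the job is handed in: the soft corner's shim is flat (turned down by more than 0.42 of its 0.52 rad) and the other three tabs are up (turned down by less than 0.22 rad); the plate lies level (within 0.012 rad) and at rest on its feet, within 12 mm of where it started (((angle between shim_near_left's own z axis and vertical above 0.42 rad and angle between each of shim_near_right, shim_far_left, shim_far_right's own z axis and vertical below 0.22 rad) or (angle between shim_near_right's own z axis and vertical above 0.42 rad and angle between each of shim_near_left, shim_far_left, shim_far_right's own z axis and vertical below 0.22 rad) or (angle between shim_far_left's own z axis and vertical above 0.42 rad and angle between each of shim_near_left, shim_near_right, shim_far_right's own z axis and vertical below 0.22 rad) or (angle between shim_far_right's own z axis and vertical above 0.42 rad and angle between each of shim_near_left, shim_near_right, shim_far_left's own z axis and vertical below 0.22 rad)) and linear speed of plate below 0.01 m/s and distance of plate from where it was at the start of the episode below 0.012 m and angle between plate's own z axis and vertical below 0.012 rad); the robot touches nothing.
It fails at once if the plate is lifted or shifted by more than 12 mm (distance of plate from where it was at the start of the episode above 0.012 m).
It fails at once if a second shim is pressed down (angle between each of shim_near_right, shim_near_left's own z axis and vertical above 0.22 rad or angle between each of shim_far_left, shim_near_left's own z axis and vertical above 0.22 rad or angle between each of shim_far_left, shim_near_right's own z axis and vertical above 0.22 rad or angle between each of shim_far_right, shim_near_left's own z axis and vertical above 0.22 rad or angle between each of shim_far_right, shim_near_right's own z axis and vertical above 0.22 rad or angle between each of shim_far_right, shim_far_left's own z axis and vertical above 0.22 rad).
It fails at once if a thing standing around is moved by more than 20 mm (distance of any of beaker, vial, locknut, flask, jar, spray, tape, marker from where it was at the start of the episode above 0.02 m).
It also fails if it takes over 58 s, if anything falls off the work surface, if the arm or the gripper's body presses on something with over 40 N, if the wrist force passes 120 N, or if a joint passes its speed limit or range.

## Working session

There is one attempt and no reset: what is moved stays moved. The work goes in short steps, Python scripts to look and compute and a shell command to move; the robot and the scene stay as the last step left them, time stands still between calls to the robot, and variables do not carry over. Pictures are saved under pics/ and viewed, at most 10 in all, crops included, and the job is handed in when it is done.

```bash
mkdir -p pics; python3 - <<'E'
from station import *
import cv2,numpy as np
for n in ("scene","top"):
    cv2.imwrite(f"pics/{n}0.png",cv2.cvtColor(snapshot(n),cv2.COLOR_RGB2BGR))
    p=camera_params(n);print(n,p["fx"],p["fy"],p["cx"],p["cy"],np.round(p["world_to_cam"],3).tolist())
s=sense();print({k:np.round(v,3).tolist() for k,v in s.items()},pinch_z)
E
```

```text
scene 424.7514247061211 424.7514247061211 309.31469576554275 195.18635963087593 [[-0.392, 0.92, -0.005, 0.205], [0.588, 0.246, -0.771, -0.251], [-0.708, -0.305, -0.637, 1.472], [0.0, 0.0, 0.0, 1.0]]
top 492.4092392723151 492.4092392723151 318.95083639891203 196.04310098221038 [[0.01, -1.0, -0.012, -0.012], [-0.995, -0.008, -0.095, 0.512], [0.095, 0.013, -0.995, 1.197], [0.0, 0.0, 0.0, 1.0]]
{'t': 0.1, 'q': [-1.324, 0.528, 1.434, 0.0, 1.181, -0.178], 'qd': [-0.001, -0.003, -0.004, 0.0, -0.001, 0.0], 'tau': [-0.0, -44.33, -17.859, -0.0, 0.004, 0.0], 'tcp_pos': [0.257, -0.569, 0.23], 'tool_rot': [0.978, 0.211, -0.0, -0.001], 'force': [1.015, -0.262, -0.413], 'ft_torque': [0.025, -0.023, 0.045], 'gripper_force': 0.0, 'finger_gap': 1.001} 0.0187
```

View pics/top0.png

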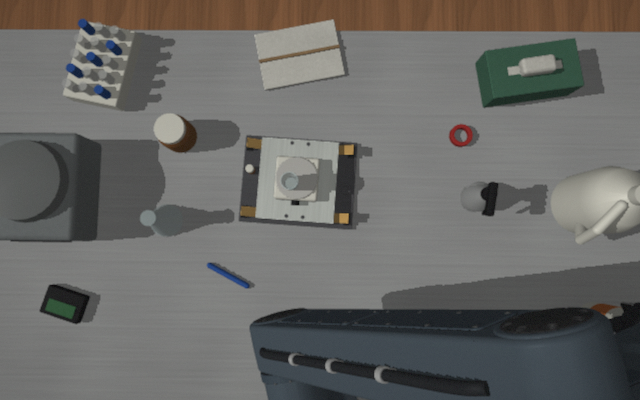

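View pics/scene0.png

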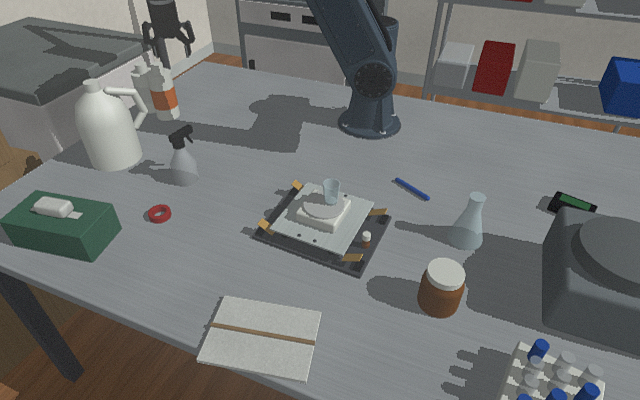

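Top view: slab around (298,182), brass tabs at (253,144), (347,149), (247,212), (343,218); the vial is at (249,169), the flask at (150,220) and the spray at (480,197). The scene view agrees. Next I locate the tabs and the plate by mask.

```bash
cat > h.py <<'E'
import cv2,numpy as np
from station import *
def ray(n,uv,z):
    p=camera_params(n);W=np.array(p["world_to_cam"]);R,t=W[:3,:3],W[:3,3]
    c=-R.T@t;d=R.T@np.array([(uv[0]-p["cx"])/p["fx"],(uv[1]-p["cy"])/p["fy"],1])
    return (c+d*(z-c[2])/d[2])[:2]
E
python3 - <<'E'
from h import *
im={n:cv2.imread(f"pics/{n}0.png") for n in("scene","top")}
res={}
for n,(x0,y0,x1,y1) in dict(top=(235,130,362,232),scene=(250,172,395,275)).items():
    b=im[n].astype(int);m=((b[...,2]-b[...,0]>45)&(b[...,2]>90)).astype(np.uint8);k=np.zeros_like(m);k[y0:y1,x0:x1]=m[y0:y1,x0:x1]
    N,_,st,ce=cv2.connectedComponentsWithStats(k)
    for i in range(1,N):
        if st[i,4]>15: print(n,st[i],ce[i].round(1),ray(n,ce[i],.036).round(4))
c=im["top"][125:237,230:367]
cv2.imwrite("pics/c.png",cv2.resize(c,None,fx=5,fy=5,interpolation=cv2.INTER_CUBIC))
g=cv2.cvtColor(im["top"],cv2.COLOR_BGR2GRAY)
k=np.zeros_like(g);k[130:230,240:360]=(g[130:230,240:360]>125)*255
k=cv2.morphologyEx(k,cv2.MORPH_CLOSE,np.ones((9,9)));k=cv2.morphologyEx(k,cv2.MORPH_OPEN,np.ones((5,5)))
cs,_=cv2.findContours(k,0,2)
for q in cs:
    if cv2.contourArea(q)>1000:
        r=cv2.minAreaRect(q);bx=cv2.boxPoints(r);print(r);P=np.array([ray("top",v,.048) for v in bx]);print(P.round(4),P.mean(0),np.linalg.norm(P-np.roll(P,1,0),axis=1))
E
```

```text
top [247 138  14  10 116] [253.6 142.9] [0.6418 0.1563]
top [339 145  15  10 123] [347.1 149.6] [ 0.6266 -0.0761]
top [240 206  16  10 123] [247.5 211. ] [0.4722 0.1674]
top [335 213  14  11 123] [342.6 217.8] [ 0.4576 -0.0657]
scene [292 180  10  10  60] [296.6 184.3] [ 0.452  -0.0679]
scene [369 209  19   6  67] [378.5 211.2] [0.4722 0.1668]
scene [258 218  11  13  79] [263.1 223.6] [ 0.6241 -0.0792]
scene [342 254  21   7 108] [352.7 256.9] [0.6424 0.156 ]
((299.5, 179.5), (99.0, 119.0), 90.0)
[[ 0.6714  0.1888]
 [ 0.6734 -0.1046]
 [ 0.4302 -0.1051]
 [ 0.4276  0.1827]] [0.55064619 0.04046301] [0.2439116  0.29341714 0.24315396 0.28783318]
```

View pics/c.png

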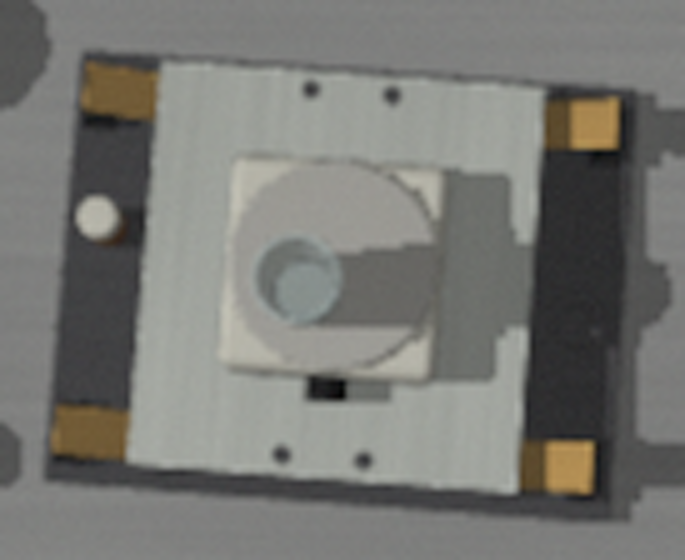

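```bash
cat >> h.py <<'E'
def rt(): 
    from scipy.spatial.transform import Rotation as R
    s=sense();return R.from_quat(s["tool_rot"]),np.array(s["tcp_pos"]),s
YAW=-0.065
def to(p,yaw=YAW):
    from scipy.spatial.transform import Rotation as R
    r,t,s=rt()
    G=R.from_matrix(np.array([[-np.sin(yaw),np.cos(yaw),0],[np.cos(yaw),np.sin(yaw),0],[0,0,-1]]).T.T)
    print("turn deg",np.rad2deg((r.inv()*G).as_rotvec()).round(2),"shift mm now",(r.inv().apply(p-t)*1e3).round(1),"after turn",(G.inv().apply(p-t)*1e3).round(1),"F",np.round(s["force"],1),"z",t[2].round(4))
E
python3 - <<'E'
from h import *
P=np.array([ray("top",(u/5+230-.4,v/5+125-.4),.048) for u,v in((158,62),(546,88),(518,494),(127,463))]);print(P.round(4),P.mean(0))
for a,b in((0,1),(3,2),(3,0),(2,1)):d=P[b]-P[a];print(np.linalg.norm(d).round(4),np.degrees(np.arctan2(d[1],d[0])).round(2))
print("beaker",ray("top",(298/5+230,282/5+125),.139),"flaskfoot",ray("scene",(467,240),0),"spray",ray("scene",(183,178),0))
c=P.mean(0);R=np.array([[np.cos(-.065),-np.sin(-.065)],[np.sin(-.065),np.cos(-.065)]])
for n,s in dict(nl=(-1,1),nr=(-1,-1),fl=(1,1),fr=(1,-1)).items():
    print(n,(c+R@(np.array(s)*[.085,.060])).round(4),"pad",(c+R@(np.array(s)*[.085,.116])).round(4))
to(np.array([*(c+R@[-.085,-.06]),.1]))
E
```

```text
[[ 0.6542  0.136 ]
 [ 0.6426 -0.0551]
 [ 0.4432 -0.0427]
 [ 0.4565  0.147 ]] [0.54910323 0.04629843]
0.1915 -93.48
0.1902 -94.01
0.198 -3.17
0.1998 -3.55
beaker [0.53326973 0.0576446 ] flaskfoot [0.45045433 0.38666093] spray [ 0.51086645 -0.40451359]
nl [0.4682 0.1117] pad [0.4718 0.1676]
nr [ 0.4604 -0.0081] pad [ 0.4567 -0.0639]
fl [0.6378 0.1007] pad [0.6415 0.1565]
fr [ 0.63   -0.0191] pad [ 0.6264 -0.075 ]
turn deg [ -0.09  -0.08 -61.94] shift mm now [ 416.  -427.1  131.4] after turn [572.8 166.1 130.5] F [ 1.  -0.3 -0.4] z 0.2305
```

```bash
python3 -m handwheel '[[[0,0,-10.3,0,0,0,0],[0,0,-10.3,0,0,0,0],[0,0,-10.3,0,0,0,0],[0,0,-10.3,0,0,0,0],[0,0,-10.3,0,0,0,0],[0,0,-10.4,0,0,0,0],[0,0,0,0.048,0.014,0,0],[0,0,0,0.048,0.014,0,0],[0,0,0,0.048,0.014,0,0],[0,0,0,0.048,0.014,0,0],[0,0,0,0.048,0.014,0,0],[0,0,0,0.048,0.014,0,0],[0,0,0,0.048,0.014,0,0],[0,0,0,0.048,0.014,0,0],[0,0,0,0.048,0.014,0,0],[0,0,0,0.048,0.014,0.02,0],[0,0,0,0.048,0.014,0.03,0],[0,0,0,0.045,0.012,0.03,0],[0,0,0,0,0,0.05,0],[0,0,0,0,0,0,0]]]'
python3 -c "
from h import *
to(np.array([.4604,-.0081,.048]))"
```

```text
t: 2.6
tcp_pos: [0.4579, -0.0072, 0.0983]
tool_rot: [0.729, 0.684, -0.003, -0.004]
force: [-1.1, -0.3, -0.4]
finger_gap: 0.001
gripper_force: 0.0
turn deg [-0.55 -0.11  0.05] shift mm now [-0.9  3.  50.3] after turn [-0.8  2.5 50.3] F [-1.1 -0.3 -0.4] z 0.0983
```

```bash
python3 -m handwheel '[[[0,0,0,-0.001,0.003,0.025,0],[0,0,0,0,0,0.018,0],[0,0,0,0,0,0.003,0],[0,0,0,0,0,0,0],[0,0,0,0,0,0,0]]]'; python3 -m handwheel '[[[0,0,0,0,0,0.002,0],[0,0,0,0,0,0.001,0],[0,0,0,0,0,0,0],[0,0,0,0,0,0,0]]]'; python3 -m handwheel '[[[0,0,0,0,0,0.001,0],[0,0,0,0,0,0.001,0],[0,0,0,0,0,0,0],[0,0,0,0,0,0,0]]]'
```

```text
t: 3.22
tcp_pos: [0.4645, -0.0101, 0.0565]
tool_rot: [0.73, 0.683, 0.001, 0.001]
force: [0.3, 0.3, -0.2]
finger_gap: 0.001
gripper_force: 0.0
t: 3.72
tcp_pos: [0.4637, -0.0097, 0.0523]
tool_rot: [0.73, 0.684, -0.0, -0.0]
force: [0.5, -0.4, -0.2]
finger_gap: -0.004
gripper_force: 0.0
t: 4.22
tcp_pos: [0.4638, -0.0097, 0.0503]
tool_rot: [0.73, 0.684, -0.0, -0.0]
force: [0.6, 0.6, 0.3]
finger_gap: 0.001
gripper_force: 0.0
```

```bash
python3 -m handwheel '[[[0,0,0,0.002,-0.003,0.001,0],[0,0,0,0,0,0.001,0],[0,0,0,0,0,0,0],[0,0,0,0,0,0,0]]]'; python3 -m handwheel '[[[0,0,0,0,0,0.001,0],[0,0,0,0,0,0,0],[0,0,0,0,0,0,0]]]';python3 -m handwheel '[[[0,0,0,0,0,0.001,0],[0,0,0,0,0,0,0],[0,0,0,0,0,0,0]]]'
```

```text
t: 4.72
tcp_pos: [0.461, -0.0076, 0.0483]
tool_rot: [0.73, 0.684, 0.0, 0.0]
force: [0.0, -0.3, 0.0]
finger_gap: 0.001
gripper_force: 0.0
t: 5.1
tcp_pos: [0.4611, -0.0076, 0.048]
tool_rot: [0.73, 0.684, 0.0, 0.0]
force: [-0.1, 0.2, 7.0]
finger_gap: -0.002
gripper_force: 3.8
t: 5.48
tcp_pos: [0.4611, -0.0076, 0.0479]
tool_rot: [0.73, 0.684, 0.0, 0.001]
force: [-3.1, 1.0, 16.8]
finger_gap: 0.002
gripper_force: 8.5
```

```bash
python3 -m handwheel '[[[0,0,0,0,0,-0.03,0],[0,0,0,0,0,-0.006,0],[0,0,0,0.04,0,0,0],[0,0,0,0.04,0,0,0],[0,0,0,0.04,0,0,0],[0,0,0,0,0,0.02,0],[0,0,0,0,0,0.012,0],[0,0,0,0,0,0,0],[0,0,0,0,0,0,0]]]'; python3 -m handwheel '[[[0,0,0,0,0,0.002,0],[0,0,0,0,0,0.001,0],[0,0,0,0,0,0,0],[0,0,0,0,0,0,0]]]'; python3 -m handwheel '[[[0,0,0,0,0,0.001,0],[0,0,0,0,0,0,0],[0,0,0,0,0,0,0]]]'
```

```text
t: 6.6
tcp_pos: [0.4688, 0.1116, 0.0503]
tool_rot: [0.73, 0.683, -0.0, -0.0]
force: [-0.2, 0.7, -0.2]
finger_gap: -0.001
gripper_force: 0.0
t: 7.1
tcp_pos: [0.469, 0.1119, 0.048]
tool_rot: [0.73, 0.684, 0.0, 0.0]
force: [-0.7, -1.3, 6.2]
finger_gap: 0.0
gripper_force: 2.9
t: 7.48
tcp_pos: [0.4691, 0.1119, 0.0479]
tool_rot: [0.73, 0.684, 0.0, 0.001]
force: [-2.8, -1.2, 14.2]
finger_gap: 0.003
gripper_force: 7.3
```

```bash
python3 -m handwheel '[[[0,0,0,0,0,-0.036,0],[0,0,0,0,0,-0.03,0],[0,0,0,0,0.043,0,0],[0,0,0,0,0.043,0,0],[0,0,0,0,0.042,0,0],[0,0,0,0,0.042,0,0],[0,0,0,0,0,0.03,0],[0,0,0,0,0,0.02,0],[0,0,0,0,0,0.01,0],[0,0,0,0,0,0.002,0],[0,0,0,0,0,0,0],[0,0,0,0,0,0,0]]]'; python3 -m handwheel '[[[0,0,0,0,0,0.002,0],[0,0,0,0,0,0.001,0],[0,0,0,0,0,0,0],[0,0,0,0,0,0,0]]]'; python3 -m handwheel '[[[0,0,0,0,0,0.001,0],[0,0,0,0,0,0,0],[0,0,0,0,0,0,0]]]'
```

```text
t: 8.98
tcp_pos: [0.639, 0.1011, 0.0513]
tool_rot: [0.73, 0.684, 0.001, 0.001]
force: [-0.2, 0.7, 0.7]
finger_gap: -0.002
gripper_force: 0.0
t: 9.48
tcp_pos: [0.6386, 0.1011, 0.0477]
tool_rot: [0.73, 0.684, 0.0, 0.0]
force: [-0.4, 1.2, 3.1]
finger_gap: -0.002
gripper_force: 1.4
t: 9.85
tcp_pos: [0.6387, 0.1011, 0.0466]
tool_rot: [0.73, 0.684, 0.0, 0.0]
force: [-1.5, 0.6, 3.9]
finger_gap: 0.001
gripper_force: 2.3
```

Far left gives way; pressing on to confirm it.

```bash
python3 -m handwheel '[[[0,0,0,0,0,0.001,0],[0,0,0,0,0,0,0],[0,0,0,0,0,0,0]]]'; python3 -m handwheel '[[[0,0,0,0,0,0.001,0],[0,0,0,0,0,0,0],[0,0,0,0,0,0,0]]]';python3 -m handwheel '[[[0,0,0,0,0,0.0007,0],[0,0,0,0,0,0,0],[0,0,0,0,0,0,0]]]'
```

```text
t: 10.22
tcp_pos: [0.6387, 0.1011, 0.0456]
tool_rot: [0.73, 0.683, 0.0, 0.0]
force: [0.1, -0.1, 5.1]
finger_gap: -0.003
gripper_force: 2.8
t: 10.6
tcp_pos: [0.6387, 0.1012, 0.0449]
tool_rot: [0.73, 0.684, 0.0, 0.0]
force: [-1.0, 1.2, 6.4]
finger_gap: -0.004
gripper_force: 3.5
t: 10.98
tcp_pos: [0.6387, 0.1012, 0.0448]
tool_rot: [0.73, 0.684, 0.0, 0.0]
force: [-2.0, 0.3, 10.7]
finger_gap: -0.0
gripper_force: 5.0
```

```bash
python3 -m handwheel '[[[0,0,0,0,0,-0.03,0],[0,0,0,0.028,0,0,0],[0,0,0,0.028,0,0,0],[0,0,0,0,0,0.02,0],[0,0,0,0,0,0.004,0],[0,0,0,0,0,0,0]]]'; python3 -m handwheel '[[[0,0,0,0,0,0.004,0],[0,0,0,0,0,0.004,0],[0,0,0,0,0,0.004,0],[0,0,0,0,0,0.004,0],[0,0,0,0,0,0,0]]]';python3 -m handwheel '[[[0,0,0,0,0,0.004,0],[0,0,0,0,0,0.003,0],[0,0,0,0,0,0.002,0],[0,0,0,0,0,0,0],[0,0,0,0,0,0,0]]]'
```

```text
t: 11.72
tcp_pos: [0.6411, 0.1557, 0.048]
tool_rot: [0.73, 0.683, -0.001, -0.001]
force: [-0.2, 0.1, 0.2]
finger_gap: 0.002
gripper_force: 0.0
t: 12.35
tcp_pos: [0.6422, 0.157, 0.0335]
tool_rot: [0.73, 0.684, 0.0, 0.0]
force: [-0.2, -0.5, 0.1]
finger_gap: -0.002
gripper_force: 0.0
t: 12.98
tcp_pos: [0.6417, 0.1566, 0.0243]
tool_rot: [0.73, 0.684, -0.0, -0.0]
force: [-0.5, -0.4, 0.2]
finger_gap: -0.001
gripper_force: 0.1
```

```bash
python3 -m handwheel '[[[0,0,0,0,0,0.002,0],[0,0,0,0,0,0.001,0],[0,0,0,0,0,0,0],[0,0,0,0,0,0,0]]]'; python3 -m handwheel '[[[0,0,0,0,0,0.0005,0],[0,0,0,0,0,0,0],[0,0,0,0,0,0,0]]]'
python3 - <<'E'
from h import *
a=cv2.cvtColor(snapshot("scene"),cv2.COLOR_RGB2BGR)[160:285,240:400]
cv2.imwrite("pics/s1.png",cv2.resize(a,None,fx=4.5,fy=4.5,interpolation=cv2.INTER_CUBIC))
E
```

```text
t: 13.48
tcp_pos: [0.6419, 0.1567, 0.0225]
tool_rot: [0.73, 0.684, -0.0, -0.0]
force: [-1.9, -0.2, 6.3]
finger_gap: 0.001
gripper_force: 3.3
t: 13.85
tcp_pos: [0.6418, 0.1568, 0.0225]
tool_rot: [0.73, 0.684, -0.0, -0.0]
force: [-2.6, -0.1, 8.6]
finger_gap: 0.002
gripper_force: 4.4
```

View pics/s1.png

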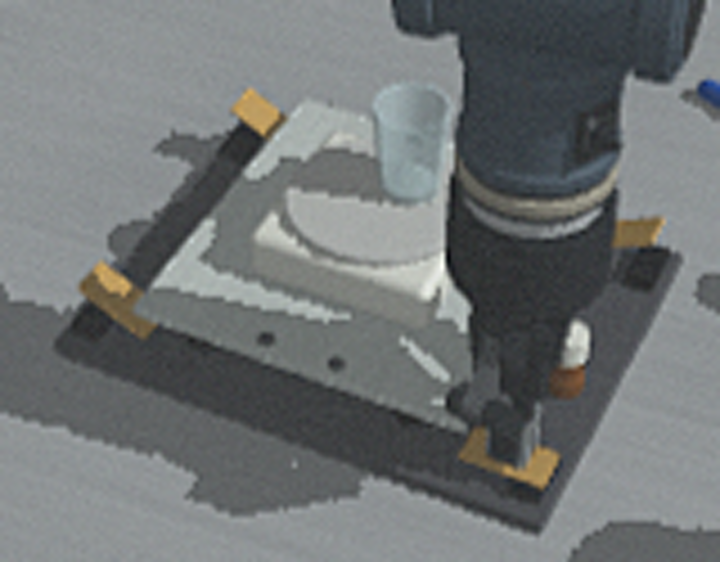

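The far-left tab lies flat, around (510,460) in the crop, and the other three tabs are up. Now I press the far-left corner again.

```bash
python3 -m handwheel '[[[0,0,0,0,0,-0.03,0],[0,0,0,0,0,-0.02,0],[0,0,0,0,0,0,0],[0,0,0,-0.028,0,0,0],[0,0,0,-0.028,0,0,0],[0,0,0,0,0,0.014,0],[0,0,0,0,0,0.006,0],[0,0,0,0,0,0,0],[0,0,0,0,0,0,0]]]'; python3 -m handwheel '[[[0,0,0,0,0,0.003,0],[0,0,0,0,0,0.001,0],[0,0,0,0,0,0.001,0],[0,0,0,0,0,0,0],[0,0,0,0,0,0,0]]]'; python3 -m handwheel '[[[0,0,0,0,0,0.0005,0],[0,0,0,0,0,0,0],[0,0,0,0,0,0,0]]]'
```

```text
t: 15.02
tcp_pos: [0.6384, 0.1019, 0.0509]
tool_rot: [0.73, 0.684, 0.0, -0.0]
force: [-0.4, -0.5, 0.3]
finger_gap: 0.002
gripper_force: 0.0
t: 15.65
tcp_pos: [0.6388, 0.1015, 0.0472]
tool_rot: [0.73, 0.683, 0.001, 0.0]
force: [-0.3, 1.4, 5.6]
finger_gap: 0.0
gripper_force: 2.8
t: 16.02
tcp_pos: [0.6388, 0.1015, 0.0472]
tool_rot: [0.73, 0.683, 0.001, 0.0]
force: [-1.8, 1.6, 7.5]
finger_gap: -0.0
gripper_force: 3.9
```

Now it holds stiffly at 47.2 mm. I'll bring it to about 10 N or a little more, hold, then retreat straight up.

```bash
python3 -m handwheel '[[[0,0,0,0,0,0.0006,0],[0,0,0,0,0,0,0],[0,0,0,0,0,0,0],[0,0,0,0,0,0,0]]]'; python3 -m handwheel '[[[0,0,0,0,0,-0.01,0],[0,0,0,0,0,-0.03,0],[0,0,0,0,0,-0.05,0],[0,0,0,0,0,-0.05,0],[0,0,0,0,0.03,-0.04,0],[0,0,0,0,0.03,0,0],[0,0,0,0,0,0,0],[0,0,0,0,0,0,0],[0,0,0,0,0,0,0],[0,0,0,0,0,0,0]]]'
python3 - <<'E'
from h import *
a=cv2.cvtColor(snapshot("scene"),cv2.COLOR_RGB2BGR)[160:285,240:400]
cv2.imwrite("pics/s2.png",cv2.resize(a,None,fx=4.5,fy=4.5,interpolation=cv2.INTER_CUBIC))
E
```

```text
t: 16.52
tcp_pos: [0.6388, 0.1015, 0.0471]
tool_rot: [0.73, 0.684, 0.001, 0.0]
force: [-2.8, 1.6, 11.3]
finger_gap: 0.002
gripper_force: 5.2
t: 17.77
tcp_pos: [0.6975, 0.0972, 0.2247]
tool_rot: [0.73, 0.684, -0.0, -0.0]
force: [0.4, -0.0, -0.2]
finger_gap: 0.0
gripper_force: 0.0
```

View pics/s2.png

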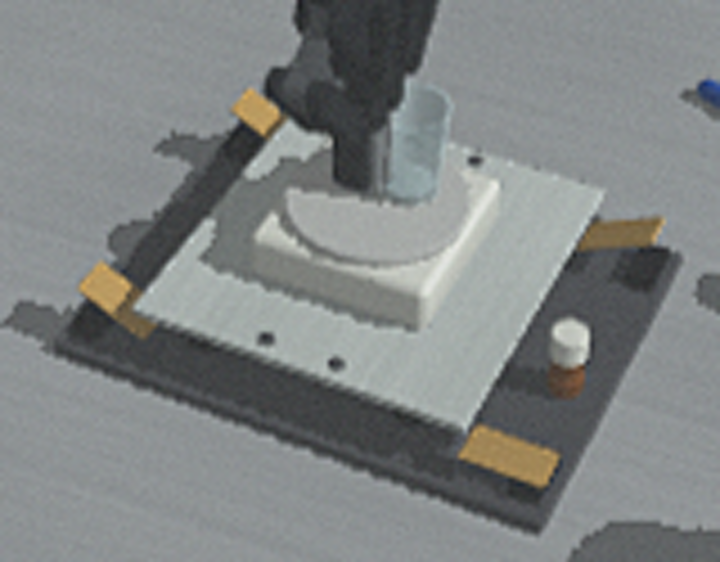

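The far-left tab (510,455) is flat and the other three are up. The plate, beaker and vial are undisturbed and the gripper is well clear.

```bash
python3 -c "
from station import *
print(sign_off())"
```

```text
the job is handed in; nothing more can be done
None
```

The far-left corner was the soft one: it sank about 3 mm, while both near corners held firm and the far-right one was not pressed. Its shim is now flat with the other three tabs up, the corner held at 47.1 mm under about 11 N, and the job is handed in with the arm clear.

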